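# Vent the vacuum drying chamber and hold its stuck lid ajar

### The job

The small vacuum drying chamber on the bench is still under vacuum: turn its black regulator knob until the gauge needle stands on the red zero mark, and only then take the clear lid by its steel bar handle and pull it free of the gasket it sticks to. Do not let the lid fly open: the job finishes with the gripper still holding the handle, the lid just ajar and steady, its front edge about two centimetres up, so that air seeps in without stirring the dried samples. Leave the reagent bottle, timer, blue box and tube rack round it alone.

Things in the scene. Friction and masses are not known exactly. Their poses are not given: they have to be found in the camera images.
- chamber: Vacuum drying chamber, fixed: grey base plate 235 x 330 mm with a round steel pot (198 mm over its flange) under a clear lid hinged at the back (disc top 112 mm above the bench), and to its left a white console (158 x 90 mm, deck at 74 mm) with a black knob and behind it a gauge. Origin: on the pot's axis at bench height; -x is the front (towards the robot), +y its left, z up.
- knob_top (a point): Centre of the top of the black regulator knob, 114 mm above the bench: a fluted cylinder 36 mm in diameter and 30 mm high, axis vertical, its bottom 10 mm above the console deck. Grip it across at any yaw. From its axis it is 66 mm to the pot's flange and lid and 37 mm to the gauge's rim (7 mm above the deck).
- regulator (a joint): Knob angle in rad: 0 when the gauge reads zero, growing (more vacuum) as the knob turns clockwise seen from above; starts between 0.6 and 1.15, so turn it counter-clockwise to vent. It can pass zero, to -0.4. Stays where it is left (friction 0.12 N m).
- gauge_needle (a joint): Angle of the black gauge needle in rad, always 1.4 times the knob angle: 0 when it points along the chamber's +x (away from the robot) at the red zero mark; positive (vacuum) to the left of it, negative (over-pressure) to the right. As the knob turns counter-clockwise from above, the needle turns clockwise.
- gauge_center (a point): Centre of the gauge face (76 mm in diameter, white with black ticks and one thick red zero tick), facing up, 78 mm above the bench, 76 mm behind the knob's axis. The needle is 27 mm long from here.
- lid_handle: Steel D-shaped bar handle on the lid near its front edge, moving with it. Origin: the middle of the bar, 146 mm above the bench with the lid shut, 34 mm above the lid's top, 172 mm in front of the hinge. The round bar is 12 mm thick and runs along its y for 84 mm between two posts; pinch it across its x from above.
- lid_hinge (a point): A point on the lid's hinge axis, at the middle of the hinge at the back of the pot, 100 mm above the bench. The hinge axis runs along the chamber's y.
- lid (a joint): Lid angle in rad: 0 shut, growing as the front goes up, limit 1.2. The lid (about 0.5 kg) falls shut when let go. With the gauge at zero the gasket holds it up to about 15 N of upward pull at the handle (weight included), then gives suddenly at about 0.02 rad; from 0.04 rad on it is free and 3 to 4 N carry it. Under vacuum it holds about twice as hard.
- lid_edge (a point): The lower front edge of the lid disc, 201 mm in front of the hinge; 97 mm above the bench when shut. It stands about 20 mm higher at 0.10 rad.
- reagent_bottle: White reagent bottle with an orange cap, 68 mm across, 135 mm high, standing to the right of the chamber. Origin at the centre of its underside.
- bench_timer: Small white timer, 50 x 58 x 62 mm, to the left of the chamber. Origin at the centre of its underside.
- blue_cryo_box: Blue card freezer box, 130 x 130 x 51 mm, to the right of the chamber. Origin at the centre of its underside.
- tube_rack: Blue tube rack, 73 x 136 x 50 mm, with capped tubes that rise to 122 mm above the bench, to the left of the chamber. Origin at the centre of its underside.

How it is judged:
On the way, in this order (a step that is already met when the one before it is completed fails the run):
1. the gauge needle is brought to zero (within 0.12 rad) with the lid still shut (value of joint gauge_needle between -0.12 and 0.12 rad and value of joint lid below 0.01 rad), for 0.3 s.
2. the lid is broken free of its gasket by the handle (value of joint lid above 0.045 rad and contact force between the fingers and lid_handle above 1 N), for 0.1 s.
At the end, for the whole second after the job is handed in: The gauge needle stands within 0.12 rad of zero, the fingers still hold the lid's handle (over 1 N), and the lid is still and ajar by 0.05 to 0.16 rad (front edge 10 to 32 mm up) (value of joint gauge_needle between -0.12 and 0.12 rad and value of joint lid between 0.05 and 0.16 rad and velocity of joint lid between -0.05 and 0.05 rad/s and contact force between the fingers and lid_handle above 1 N); the arm keeps its last pose, push and grip.
It fails at once if the lid is forced open while the gauge is off zero (by more than 0.17 rad) (value of joint lid above 0.015 rad and (value of joint gauge_needle above 0.17 rad or value of joint gauge_needle below -0.17 rad)).
It fails at once if the lid flies or is swung open beyond 0.28 rad (front edge 55 mm up) (value of joint lid above 0.28 rad).
It fails at once if the bottle, timer, box or rack is shifted by more than 30 mm (distance of any of reagent_bottle, bench_timer, blue_cryo_box, tube_rack from where it was at the start of the episode above 0.03 m).
It also fails if it takes over 38 s, if anything falls off the work surface, if the arm or the gripper's body presses on something with over 40 N, if the wrist force passes 120 N, or if a joint passes its speed limit or range.

### The arm

A 7-joint arm with a two-finger parallel gripper is mounted at the origin on a cart in front of the work surface, level with it; the furniture and walls round the work are solid. World frame = base frame: x ahead of the robot, y to its left, z up, the work surface at z = 0. Lengths are in m, angles in rad, forces in N, time in s.
With the tool pointing down it reaches from about 0.425 to 0.8 m from the base axis. Payload 8.3 kg.
Tool frame: the origin (TCP) lies at the very end of the fingers, on their centre line; the grasp point (between the pads) lies 19 mm behind it; z points along the fingers, y is the line along which they close (so a half turn about z gives the same grasp; the last joint's range is limited). The gripper opens to 85 mm and grips with 20 to 120 N. Pads are 22 mm wide; open, the fingers measure 114 mm over their backs; the gripper's body (76 mm by 85 mm) begins 54 mm behind the grasp point. The pads swing forward as they close: fully open they stand 13 mm farther back than shut.
Start: joints at [1.165, 0.383, 0.016, 1.37, -0.006, 1.388, -0.046], TCP at [0.21, -0.589, 0.231] pointing down, gripper open.
Joint ranges: [-2.95, 2.95], [-0.25, 2.06], [-1.52, 1.56], [0.18, 2.33], [-1.44, 4.58], [0.02, 2.06], [-3.01, 3.01]. Speed limits (rad/s): [2.39, 2.39, 3.01, 3.01, 3.14, 3.14, 3.14].

### API

Orientations are given as a 3x3 rotation matrix whose columns are the frame's x, y, z axes.
In Python, from station import sensors, read_camera, camera_params, job gives the robot as it stands. The module is installed in compiled form; this text tells all that it offers.
- The arm moves only by the shell command python3 -m creep 'ROWS' [OPENING] [FORCE]. ROWS is JSON, a list of rows, each an object with "slide": the shift along the tool's x, y, z in cm, a list of three; "twist": the turn about the tool's z in rad. In form: [{"slide": [x, y, z], "twist": twist}, ...]. A call has 1 to 8 rows; each row is the pose to reach, as a shift and turn from the pose commanded when the call began, along the tool's axes at that moment; what a row does not reach only later rows make up. A row lasts 1/12 s, in which the tool goes at most 41.7 mm and 7.16 degrees, less where a joint would pass 70% of its speed; a pose out of reach is approached as far as the arm can. A call with a gripper value outside its range is refused whole. OPENING is the opening in per cent of the stroke, from 0 (shut) to 100 (fully open), set as the call begins (- or left out, the last holds). The fingers move at their own pace and stop on an object; FORCE is the grip in N (left out, the last holds). Time passes only in rows, so rows that repeat a pose let the fingers close. It gives the time, the measured TCP pose, the force, the opening and the grip force at its end, in the units of the state.
- sensors.get_state(): the state, without advancing time (a new reading comes with each control period).
- read_camera(name): name is "side" or "top"; returns the picture (384x512x3 uint8, red, green, blue); there is no depth.
- camera_params(name): a dict with "fov_y" (degrees; the focal length in pixels is half the picture's height over the tangent of half this angle, whatever the lens; pixels are square), "cx", "cy" (the principal point, pixels), "k1" (the pictures are not rectified: a ray, as slopes to the right and down, at radius r is drawn at 1 + k1 r^2 times it, then the intrinsics apply), "world_to_cam" (4x4, takes a point from world to camera coordinates). Camera axes: x right, y up, looking along -z (the intrinsics and any distortion apply to the point x, -y, -z); pixel columns grow to the right and rows downward; lengths in m; the calibration is good to about 2 mm. A picture is of the moment at which its call begins. camera_params takes no time and is no camera call.
- job.sign_off(): hands the job in; it is judged then, once.
The state is a dict: "t": time; "joint_positions": joint angles; "dq": joint speeds; "effort": joint torques, N m; "position": TCP position; "orientation": TCP orientation; "contact_force": force on the tool from outside, world axes, zero at the start; "moment": the same for the moment, N m; "gripper_width": finger opening in m; "gripper_force": force on a finger pad.
Only numpy, scipy, OpenCV 4.12 (cv2) and the standard library are available. Lean on these libraries where they do the work, as an engineer would, in place of code of your own. Each camera call takes 0.05 s, during which the arm holds its last target. There are 200 camera calls.

## Working session

There is one attempt and no reset: what is moved stays moved. The work goes in short steps, Python scripts to look and compute and a shell command to move; the robot and the scene stay as the last step left them, time stands still between calls to the robot, and variables do not carry over. Pictures are saved under pics/ and viewed, at most 10 in all, crops included, and the job is handed in when it is done.

```bash
mkdir -p pics; cat > h.py <<'E'
import numpy as np, cv2
from station import sensors, read_camera, camera_params, job
def K(p):
    f=192/np.tan(np.radians(p['fov_y'])/2); return f
def ray(name,u,v):
    p=camera_params(name); f=K(p)
    d=np.array([(u-p['cx'])/f,(v-p['cy'])/f]); s=d.copy()
    for _ in range(20): s=d/(1+p['k1']*(s@s))
    M=np.array(p['world_to_cam']); R=M[:3,:3]; o=-R.T@M[:3,3]
    return o, R.T@np.array([s[0],-s[1],-1.])
def at(name,u,v,z):
    o,d=ray(name,u,v); return o+d*(z-o[2])/d[2]
def px(name,P):
    p=camera_params(name); M=np.array(p['world_to_cam']); c=M[:3,:3]@P+M[:3,3]
    s=np.array([c[0],-c[1]])/-c[2]; return s*(1+p['k1']*(s@s))*K(p)+[p['cx'],p['cy']]
def snap(name,fn):
    im=read_camera(name); cv2.imwrite('pics/'+fn,im[:,:,::-1]); return im
E
python3 - <<'E'
from h import *
for n in('top','side'):
    snap(n,n+'0.png'); p=camera_params(n); print(n,p['fov_y'],p['k1'],ray(n,256,192))
s=sensors.get_state(); print(s['t'],s['position'],np.round(s['orientation'],3),s['gripper_width'],s['contact_force'])
E
```

```text
top 46.26594978463464 -0.035682682007917015 (array([0.46828757, 0.02972428, 1.49880688]), array([ 0.07775823,  0.00614752, -0.99701382]))
side 56.665188316445416 0.006801258664000075 (array([ 0.40210959, -0.72015414,  0.82176369]), array([ 0.15201154,  0.72199232, -0.67505255]))
0.1 [ 0.20997432 -0.58817793  0.23037139] [[ 0.942  0.336 -0.001]
 [ 0.336 -0.942  0.002]
 [-0.    -0.002 -1.   ]] 0.08569290172626315 [-0.04904986  0.35061488 -0.0793537 ]
```

View pics/top0.png

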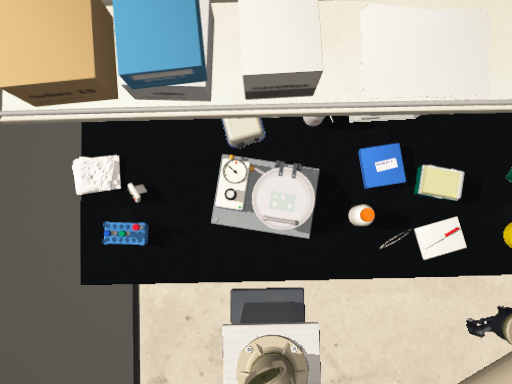

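View pics/side0.png

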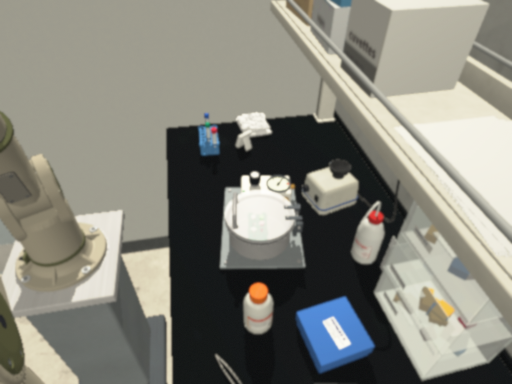

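Top view: knob near (231,194), gauge near (235,171), handle near (281,220), bottle (362,215). Side view: knob near (255,178), gauge (280,184). I'll enlarge the chamber.

```bash
python3 - <<'E'
from h import *
a=cv2.imread('pics/top0.png')[145:245,205:325]
cv2.imwrite('pics/c0.png',cv2.resize(a,None,fx=6,fy=6,interpolation=cv2.INTER_CUBIC))
E
```

```text
(no output)
```

View pics/c0.png

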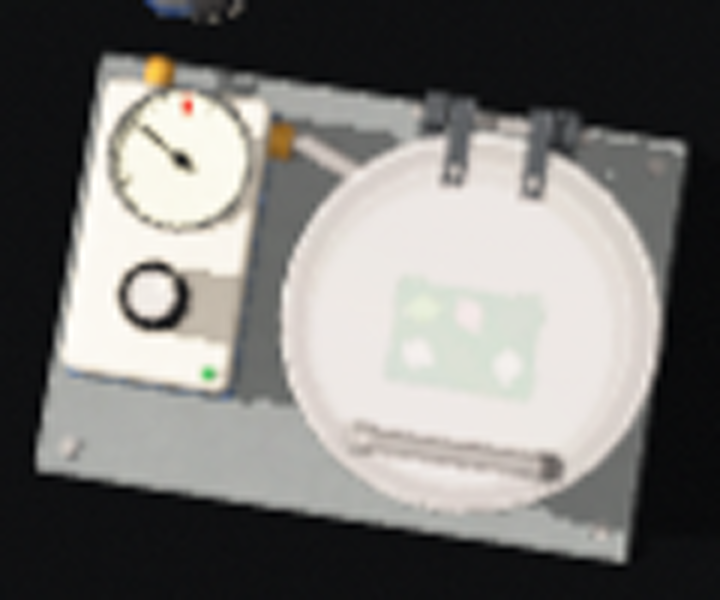

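The crop shows the knob top at (153,296), gauge hub at (182,159), red tick at (187,106), needle tip at (143,125), and handle from (358,438) to (555,466). All of these are crop pixels at 6x.

```bash
python3 - <<'E'
from h import *
def c(X,Y,z): return at('top',205+X/6-.4,145+Y/6-.4,z)
k=c(153,296,.114); g=c(182,159,.078); r=c(187,106,.078); t=c(143,125,.080)
h1=c(352,438,.146); h2=c(562,467,.146); h=(h1+h2)/2
ang=lambda d: np.arctan2(d[1],d[0])
hy=h1-h2
print('knob',k,'gauge',g,np.linalg.norm((g-k)[:2]),'handle',h,np.linalg.norm(hy))
bl,br,tl,tr=c(37,470,.005),c(627,562,.005),c(104,55,.005),c(687,147,.005)
print('base',np.linalg.norm(bl-br),np.linalg.norm(tl-bl),'yaws',ang(g-k),ang(r-g),ang(hy)-np.pi/2,ang(bl-br)-np.pi/2,ang(tl-bl))
print('needle',ang(t-g)-ang(r-g),np.linalg.norm(t-g))
# knob by dark ring mask in top
im=cv2.imread('pics/top0.png'); m=(im[180:210,218:247].max(2)<70).astype('uint8')
n,l,s,ce=cv2.connectedComponentsWithStats(m); 
print([(s[i].tolist(),ce[i]+[218,180]) for i in range(1,n) if s[i][4]>15])
# side-view check
P=px('side',k);print(P, px('side',h))
from itertools import product
E
```

```text
knob [0.57224227 0.11842524 0.114     ] gauge [0.64740985 0.10392223 0.078     ] 0.07655391340026718 handle [ 0.48752974 -0.03436071  0.146     ] 0.10619584134921878
base 0.33001853680900445 0.23444660532962933 yaws -0.1906001825065441 -0.11375237401470266 -0.16144702611051343 -0.17842087283940322 -0.17732154815293893
needle 0.9460314417965889 0.027395311343241132
[([8, 12, 10, 8, 21], array([231.95238095, 197.04761905]))]
[254.25052495 174.17791543] [234.49539218 204.12282553]
```

```bash
cat >> h.py <<'E'
def go(P):
    s=sensors.get_state(); R=np.array(s['orientation']); print('t',round(s['t'],2),'pos',np.round(s['position'],4),'y-dir',round(float(np.arctan2(R[1,1],R[0,1])),3),'slide cm',np.round(100*R.T@(np.array(P)-s['position']),2),'w',round(s['gripper_width'],4),'f',round(s['gripper_force'],1),np.round(s['contact_force'],1))
E
R='{"slide":[34,-23.9,0],"twist":0}'; python3 -m creep '[{"slide":[34,-23.9,0],"twist":0},{"slide":[34,-23.9,0],"twist":0},{"slide":[34,-23.9,0],"twist":0},{"slide":[34,-23.9,0],"twist":0},{"slide":[34,-23.9,0],"twist":0},{"slide":[34,-23.9,0],"twist":0},{"slide":[34,-23.9,0],"twist":0},{"slide":[34,-23.9,0],"twist":0}]' 65
python3 -c "
from h import *
go([.572,.118,.21])"
```

```text
t: 0.77
position: [0.4031, -0.3144, 0.2311]
orientation: [[0.942, 0.336, -0.0], [0.336, -0.942, 0.0], [-0.0, -0.0, -1.0]]
contact_force: [0.3, -0.5, 0.8]
gripper_width: 0.0553
gripper_force: 0.0
t 0.77 pos [ 0.4031 -0.3144  0.2311] y-dir -1.228 slide cm [ 30.44 -35.05   2.11] w 0.0553 f 0.0 [ 0.3 -0.5  0.8]
```

```bash
python3 -m creep '[{"slide":[30.4,-35.1,2],"twist":0},{"slide":[30.4,-35.1,2],"twist":0},{"slide":[30.4,-35.1,2],"twist":0},{"slide":[30.4,-35.1,2],"twist":0},{"slide":[30.4,-35.1,2],"twist":0},{"slide":[30.4,-35.1,2],"twist":0},{"slide":[30.4,-35.1,2],"twist":0},{"slide":[30.4,-35.1,2],"twist":0}]' 65 >/dev/null
python3 -c "
from h import *
go([.572,.118,.15])"
```

```text
t 1.43 pos [ 0.5233 -0.0041  0.2168] y-dir -1.228 slide cm [ 8.69 -9.87  6.68] w 0.0558 f 0.0 [ 2.2 -0.9 -0.5]
```

```bash
python3 -m creep '[{"slide":[8.7,-9.9,1],"twist":0},{"slide":[8.7,-9.9,1],"twist":0},{"slide":[8.7,-9.9,1],"twist":0},{"slide":[8.7,-9.9,3],"twist":0},{"slide":[8.7,-9.9,6.7],"twist":0},{"slide":[8.7,-9.9,6.7],"twist":0},{"slide":[8.7,-9.9,6.7],"twist":0},{"slide":[8.7,-9.9,6.7],"twist":0}]' 65 >/dev/null
python3 - <<'E'
from h import *
im=snap('side','s1.png'); cv2.imwrite('pics/s1c.png',cv2.resize(im[130:280,180:330,::-1],None,fx=4,fy=4,interpolation=cv2.INTER_CUBIC))
go([.572,.118,.089])
E
```

```text
t 2.15 pos [0.5728 0.1158 0.152 ] y-dir -1.229 slide cm [-0.02 -0.24  6.3 ] w 0.0555 f 0.0 [-0.1  0.4  0.5]
```

View pics/s1c.png

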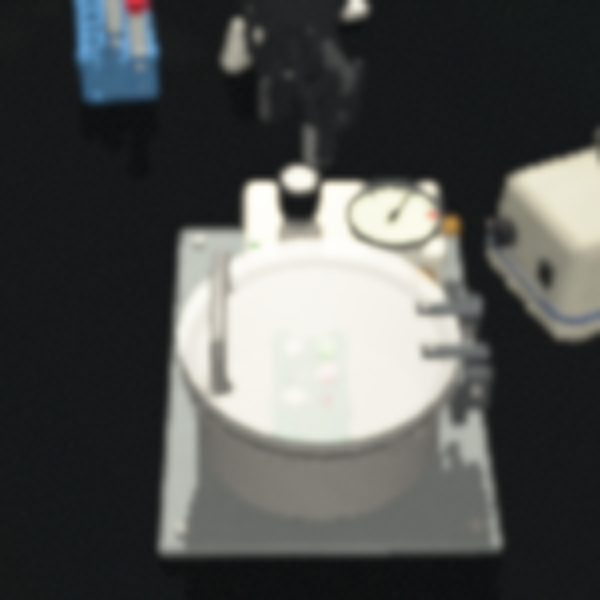

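Side crop: the knob top at (299,180) matches the prediction, the gauge at (395,213) is in view, and the fingers are above the knob. I'll go down and grip.

```bash
python3 -m creep '[{"slide":[0,-0.1,2.5],"twist":0},{"slide":[0,-0.1,5],"twist":0},{"slide":[0,-0.1,6.2],"twist":0},{"slide":[0,-0.1,6.2],"twist":0}]' 65 >/dev/null
python3 -m creep '[{"slide":[0,0,0],"twist":0},{"slide":[0,0,0],"twist":0},{"slide":[0,0,0],"twist":0},{"slide":[0,0,0],"twist":0},{"slide":[0,0,0],"twist":0},{"slide":[0,0,0],"twist":0}]' 0 50 
python3 -c "
from h import *
go([.572,.118,.089])"
```

```text
t: 2.98
position: [0.5727, 0.1174, 0.0902]
orientation: [[0.942, 0.336, 0.003], [0.336, -0.942, 0.0], [0.003, 0.001, -1.0]]
contact_force: [-2.3, -1.1, 7.2]
gripper_width: 0.0347
gripper_force: 49.9
t 2.98 pos [0.5727 0.1174 0.0902] y-dir -1.228 slide cm [-0.04 -0.08  0.12] w 0.0347 f 49.9 [-2.3 -1.1  7.2]
```

```bash
python3 -m creep '[{"slide":[0,0,0],"twist":-0.1},{"slide":[0,0,0],"twist":-0.2},{"slide":[0,0,0],"twist":-0.3},{"slide":[0,0,0],"twist":-0.4},{"slide":[0,0,0],"twist":-0.5},{"slide":[0,0,0],"twist":-0.6},{"slide":[0,0,0],"twist":-0.6},{"slide":[0,0,0],"twist":-0.6}]'  >/dev/null
python3 - <<'E'
from h import *
im=snap('side','s2.png'); t=snap('top','t2.png')
a=cv2.resize(im[165:205,250:305,::-1],(550,400),interpolation=cv2.INTER_CUBIC)
b=cv2.resize(t[155:190,215:260,::-1],None,fx=5,fy=5,interpolation=cv2.INTER_CUBIC)
o=np.zeros((600,560,3),'uint8'); o[:400,:550]=a; o[400:575,:225]=b; cv2.imwrite('pics/s2c.png',o)
go([.572,.118,.089])
E
```

```text
t 3.75 pos [0.5732 0.1166 0.0902] y-dir -0.629 slide cm [ 0.04 -0.18  0.12] w 0.0347 f 50.1 [-0.2 -4.   5.2]
```

View pics/s2c.png

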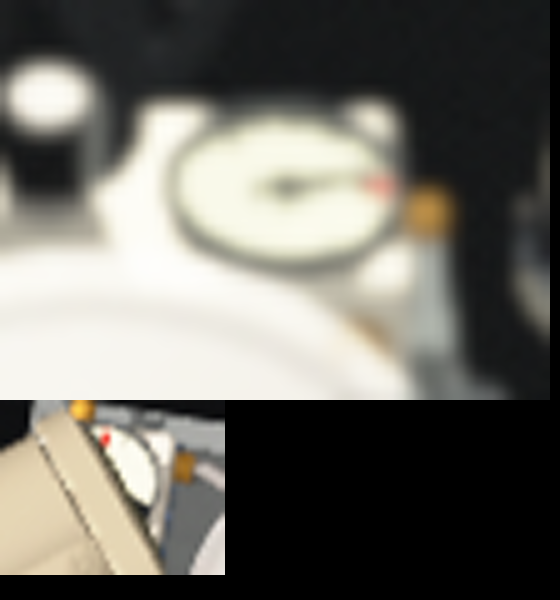

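Side crop (10x): needle hub at (287,186), tip near (368,176), red mark at (381,186). The needle is slightly left of zero.

```bash
python3 - <<'E'
from h import *
c=lambda X,Y,z: at('side',250+X/10-.45,165+Y/10-.45,z)
ang=lambda d: np.arctan2(d[1],d[0])
h=c(287,186,.08);r=c(381,186,.078);g=cv2.imread('pics/s2.png').max(2)[165:205,250:305].astype(float)
print(h,r,ang(r-h)+.177,[ang(c(x,y,.08)-h)+.177 for x,y in((368,176),(350,178),(335,180))])
# column-wise dark-centroid of needle
for x in range(25,39):
    col=g[14:23,x]; w=np.clip(np.median(col)-col-5,0,None)
    if w.sum()>0: y=14+(w*np.arange(9)).sum()/w.sum(); print(x,round(y,2),w.max(), round(ang(at('side',250+x,165+y,.08)-h)+.177,3))
E
```

```text
[0.64677891 0.10101972 0.08      ] [0.67693571 0.09774052 0.078     ] 0.06868721937894362 [np.float64(0.1763727033697563), np.float64(0.18143703179513748), np.float64(0.1785915229460354)]
25 18.45 12.0 3.275
26 18.31 29.0 3.238
27 18.29 54.0 3.298
28 18.32 76.0 -2.382
29 18.26 71.0 -0.235
30 18.09 56.0 0.041
31 17.91 41.0 0.126
32 17.67 31.0 0.182
33 17.25 19.0 0.269
34 16.74 17.0 0.342
35 16.41 18.0 0.359
36 14.92 27.0 0.541
37 14.71 49.0 0.517
38 16.03 46.0 0.306
```

```bash
python3 -m creep '[{"slide":[0,0,0],"twist":-0.1},{"slide":[0,0,0],"twist":-0.1},{"slide":[0,0,0],"twist":-0.1},{"slide":[0,0,0],"twist":-0.1},{"slide":[0,0,0],"twist":-0.1}]'  >/dev/null
python3 -m creep '[{"slide":[0,0,0],"twist":0},{"slide":[0,0,0],"twist":0},{"slide":[0,0,0],"twist":0},{"slide":[0,0,-3],"twist":0},{"slide":[0,0,-6],"twist":0},{"slide":[0,0,-10],"twist":0},{"slide":[0,0,-12],"twist":0},{"slide":[0,0,-12],"twist":0}]' 65  >/dev/null
python3 - <<'E'
from h import *
go([.4875,-.0344,.215])
E
```

```text
t 4.83 pos [0.5738 0.119  0.2139] y-dir -0.527 slide cm [-17.6    0.26  -0.21] w 0.0555 f 0.0 [0.3 0.1 0.4]
```

```bash
python3 -m creep '[{"slide":[-4,0,0],"twist":-0.1},{"slide":[-8,0,0],"twist":-0.2},{"slide":[-12,0.2,0],"twist":-0.3},{"slide":[-15,0.2,0],"twist":-0.35},{"slide":[-17.6,0.3,0],"twist":-0.35},{"slide":[-17.6,0.3,0],"twist":-0.35},{"slide":[-17.6,0.3,0],"twist":-0.35},{"slide":[-17.6,0.3,0],"twist":-0.35}]' 65  >/dev/null
python3 - <<'E'
from h import *
im=snap('side','s3.png'); t=snap('top','t3.png')
a=cv2.resize(im[160:230,220:300,::-1],None,fx=6,fy=6,interpolation=cv2.INTER_CUBIC)
b=cv2.resize(t[160:183,220:252,::-1],None,fx=10,fy=10,interpolation=cv2.INTER_CUBIC)
o=np.zeros((420,800,3),'uint8'); o[:420,:480]=a; o[:230,480:800]=b; cv2.imwrite('pics/s3c.png',o)
go([.4875,-.0344,.131])
E
```

```text
t 5.6 pos [ 0.4858 -0.0346  0.2079] y-dir -0.176 slide cm [0.04 0.16 7.69] w 0.0555 f 0.0 [-0.2  0.3  0.4]
```

View pics/s3c.png

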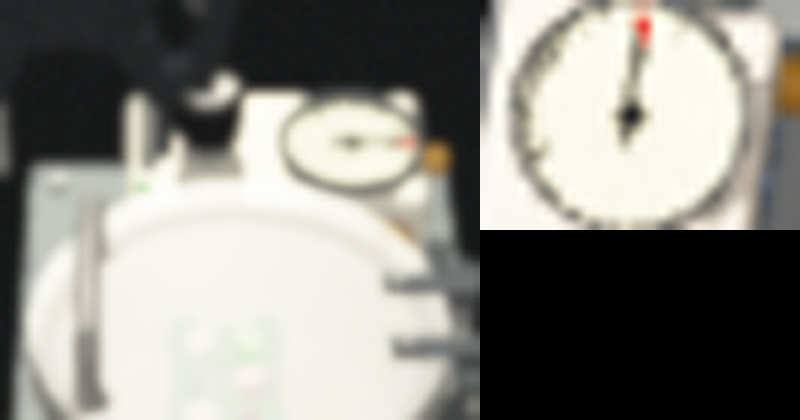

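Right crop: the needle, from hub (631,116) to tip (642,47), lies on the red mark at (643,27), so the gauge is at zero. Left crop: the handle bar runs from about (90,200) to (90,405). I'll check the handle from this view, then descend.

```bash
python3 - <<'E'
from h import *
c=lambda X,Y: at('side',220+X/6-.4,160+Y/6-.4,.146)
a,b=c(92,205),c(87,392);print(a,b,(a+b)/2,np.linalg.norm(a-b))
# bar line x at y=-.0344 from the top-view line through (.4875,-.0344)
s=(-.0344-a[1])/(b[1]-a[1]);print(a+s*(b-a))
print(px('side',np.array([.4875,-.0344,.146])))
E
```

```text
[0.49502656 0.00625341 0.146     ] [ 0.47498342 -0.10914264  0.146     ] [ 0.48500499 -0.05144461  0.146     ] 0.11712376235613102
[ 0.48796547 -0.0344      0.146     ]
[234.48672983 204.13423722]
```

```bash
python3 -m creep '[{"slide":[0,0.2,2],"twist":0},{"slide":[0,0.2,4],"twist":0},{"slide":[0,0.2,6],"twist":0},{"slide":[0,0.2,7.2],"twist":0},{"slide":[0,0.2,7.8],"twist":0},{"slide":[0,0.2,7.8],"twist":0},{"slide":[0,0.2,7.8],"twist":0}]' 65 
python3 -m creep '[{"slide":[0,0,0],"twist":0},{"slide":[0,0,0],"twist":0},{"slide":[0,0,0],"twist":0},{"slide":[0,0,0],"twist":0},{"slide":[0,0,0],"twist":0},{"slide":[0,0,0],"twist":0},{"slide":[0,0,0],"twist":0},{"slide":[0,0,0],"twist":0}]' 0 60 
```

```text
t: 6.18
position: [0.4878, -0.0356, 0.1303]
orientation: [[0.176, 0.984, 0.0], [0.984, -0.176, 0.001], [0.001, 0.0, -1.0]]
contact_force: [-0.5, -0.7, -0.1]
gripper_width: 0.0556
gripper_force: 0.0
t: 6.85
position: [0.4883, -0.0366, 0.1308]
orientation: [[0.177, 0.984, 0.002], [0.984, -0.177, -0.0], [0.0, 0.002, -1.0]]
contact_force: [3.5, -0.7, 6.7]
gripper_width: 0.0098
gripper_force: 58.8
```

```bash
python3 -m creep '[{"slide":[0,0.01,-0.05],"twist":0},{"slide":[0,0.03,-0.1],"twist":0},{"slide":[0,0.05,-0.15],"twist":0},{"slide":[0,0.06,-0.2],"twist":0},{"slide":[0,0.08,-0.25],"twist":0},{"slide":[0,0.1,-0.3],"twist":0},{"slide":[0,0.1,-0.3],"twist":0}]'
```

```text
t: 7.43
position: [0.4886, -0.0367, 0.1323]
orientation: [[0.177, 0.984, 0.0], [0.984, -0.177, 0.001], [0.001, 0.0, -1.0]]
contact_force: [8.1, -0.2, -7.4]
gripper_width: 0.0098
gripper_force: 58.4
```

```bash
python3 -m creep '[{"slide":[0,0.01,-0.05],"twist":0},{"slide":[0,0.03,-0.1],"twist":0},{"slide":[0,0.05,-0.15],"twist":0},{"slide":[0,0.06,-0.2],"twist":0},{"slide":[0,0.08,-0.25],"twist":0},{"slide":[0,0.1,-0.3],"twist":0},{"slide":[0,0.1,-0.3],"twist":0}]'
```

```text
t: 8.02
position: [0.4891, -0.0368, 0.1342]
orientation: [[0.177, 0.984, -0.001], [0.984, -0.177, 0.001], [0.001, -0.001, -1.0]]
contact_force: [10.4, 0.0, -15.8]
gripper_width: 0.0099
gripper_force: 58.3
```

```bash
python3 -m creep '[{"slide":[0,0,-0.05],"twist":0},{"slide":[0,0,-0.1],"twist":0},{"slide":[0,0.01,-0.15],"twist":0},{"slide":[0,0.02,-0.2],"twist":0},{"slide":[0,0.03,-0.25],"twist":0},{"slide":[0,0.04,-0.3],"twist":0},{"slide":[0,0.04,-0.3],"twist":0}]'
```

```text
t: 8.6
position: [0.4902, -0.0371, 0.138]
orientation: [[0.177, 0.984, 0.001], [0.984, -0.177, 0.001], [0.001, 0.0, -1.0]]
contact_force: [10.9, -1.1, -10.5]
gripper_width: 0.0099
gripper_force: 59.0
```

The pull force has peaked and is falling, so the gasket is giving way. I'll carry the lid up slowly.

```bash
python3 -m creep '[{"slide":[0,0.03,-0.1],"twist":0},{"slide":[0,0.06,-0.2],"twist":0},{"slide":[0,0.09,-0.3],"twist":0},{"slide":[0,0.12,-0.4],"twist":0},{"slide":[0,0.15,-0.5],"twist":0},{"slide":[0,0.18,-0.6],"twist":0},{"slide":[0,0.18,-0.6],"twist":0},{"slide":[0,0.18,-0.6],"twist":0}]'
```

```text
t: 9.27
position: [0.4921, -0.0374, 0.1439]
orientation: [[0.177, 0.984, 0.001], [0.984, -0.177, 0.001], [0.001, 0.0, -1.0]]
contact_force: [11.7, -0.8, -11.9]
gripper_width: 0.0097
gripper_force: 58.9
```

```bash
python3 - <<'E'
from h import *
im=snap('side','s4.png')
cv2.imwrite('pics/s4c.png',cv2.resize(np.hstack([im[160:260,215:310,::-1],cv2.imread('pics/s3.png')[160:260,215:310]]),None,fx=4.2,fy=5.5,interpolation=cv2.INTER_CUBIC)); go([.494,-.0375,.1475])
E
```

```text
t 9.32 pos [ 0.492  -0.0374  0.1439] y-dir -0.178 slide cm [ 0.02  0.19 -0.36] w 0.0096 f 58.9 [ 12.3  -1.6 -11.8]
```

View pics/s4c.png

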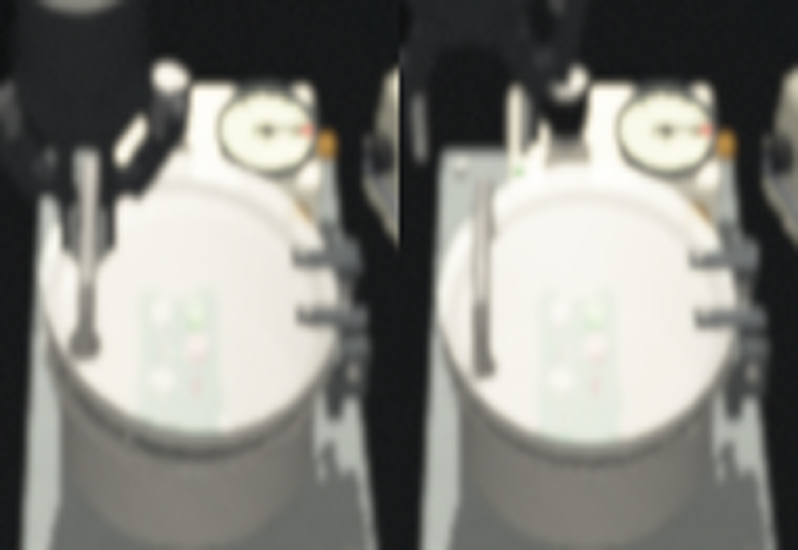

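The left half (now) shows the lid ajar with a dark gap, the handle end up about 25 crop px, at (84,345) against (483,370) before, and the needle still on red. I'll convert that shift into a lid angle.

```bash
python3 - <<'E'
from h import *
ux=np.array([np.cos(-.177),np.sin(-.177),0]); uy=np.array([-ux[1],ux[0],0]); 
e=np.array([.488,-.036,.146])-.042*uy
p0=px('side',e)
for t in(.03,.05,.07,.08,.09,.1,.12):
    d=ux*(.172*(1-np.cos(t))+.046*np.sin(t)); d[2]=.172*np.sin(t)-.046*(1-np.cos(t)); print(t,px('side',e+d)-p0)
f=lambda n:cv2.imread(f'pics/{n}.png')[205:235,222:248]
a=f('s3')[8:27,8:18]; m=cv2.matchTemplate(f('s4'),a,cv2.TM_CCOEFF_NORMED); print(cv2.minMaxLoc(m))
E
```

```text
0.03 [ 0.50071075 -1.36875812]
0.05 [ 0.86972001 -2.28037169]
0.07 [ 1.26693986 -3.19078247]
0.08 [ 1.47613726 -3.64540409]
0.09 [ 1.69239563 -4.09956509]
0.1 [ 1.91571578 -4.55321151]
0.12 [ 2.3835397  -5.45874322]
(-0.4672338664531708, 0.9218271970748901, (3, 0), (9, 5))
```

```bash
python3 -m creep '[{"slide":[0,0.05,-0.08],"twist":0},{"slide":[0,0.1,-0.16],"twist":0},{"slide":[0,0.15,-0.25],"twist":0},{"slide":[0,0.15,-0.25],"twist":0},{"slide":[0,0.15,-0.25],"twist":0},{"slide":[0,0.15,-0.25],"twist":0},{"slide":[0,0.15,-0.25],"twist":0},{"slide":[0,0.15,-0.25],"twist":0}]'
python3 -m creep '[{"slide":[0,0,0],"twist":0},{"slide":[0,0,0],"twist":0},{"slide":[0,0,0],"twist":0},{"slide":[0,0,0],"twist":0},{"slide":[0,0,0],"twist":0},{"slide":[0,0,0],"twist":0}]'
python3 - <<'E'
from h import *
snap('side','s5.png')
f=lambda n:cv2.imread(f'pics/{n}.png')[205:235,222:248]
for i in('s4','s5'):
  g=cv2.resize(f(i),None,fx=4,fy=4,interpolation=2); a=cv2.resize(f('s3'),None,fx=4,fy=4,interpolation=2)[44:104,32:72]
  l=cv2.minMaxLoc(cv2.matchTemplate(g,a,5)); print(i,l[1],(l[3][0]-32)/4,(l[3][1]-44)/4)
E
```

```text
t: 9.98
position: [0.4928, -0.0376, 0.146]
orientation: [[0.177, 0.984, -0.001], [0.984, -0.177, 0.001], [0.001, -0.001, -1.0]]
contact_force: [9.7, -0.3, -11.7]
gripper_width: 0.01
gripper_force: 58.9
t: 10.48
position: [0.4928, -0.0375, 0.146]
orientation: [[0.177, 0.984, -0.001], [0.984, -0.177, 0.001], [0.001, -0.001, -1.0]]
contact_force: [10.3, -0.8, -11.8]
gripper_width: 0.0101
gripper_force: 58.9
s4 0.9280742406845093 0.75 -3.5
s5 0.9188606142997742 1.0 -4.25
```

TCP rise gives about 0.09 rad, and the image shift agrees. The lid is steady, the grip is firm and the needle is at zero.

```bash
python3 -c "
from station import job
print(job.sign_off())"
```

```text
the job is handed in; nothing more can be done
None
```

I vented the chamber until the needle stood on the red zero mark, then broke the lid free. I handed in with the gripper holding the handle and the lid steady at about 0.09 rad (front edge roughly 18 mm up, estimated from the tool's rise and a camera check); the hand-in returned no verdict.

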